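Tip the soiled pipette bulb out of its tub into the soak tray

TASK

The brown rubber pipette bulb in the blue tub is soiled and has to go into the steel soak tray without being touched. Tip the blue tub forward over the orange edge stop, without lifting it off the ledge, so that it comes to lie on its side across the stop, mouth down in the tray, and the bulb ends up out of the tub and in the tray. Leave the white tub standing where it is, and do not let the gripper touch the bulb.

Things in the scene. Friction and masses are not known exactly. Their poses are not given: they have to be found in the camera images.
- station: Fixed station; origin at table level under mid-length of the stop's robot-side face; x points over the stop into the tray, y along the stop. All parts 420 mm along y: white ledge x -140 to 0 mm, top 45 mm above the table; orange stop bar x 0 to 12, top at 55 mm; steel tray x 12 to 262, floor 4 mm, rim 40 mm.
- blue_tub: Loose open blue tub upright on the ledge, 2 to 8 mm short of the stop. 0.25 kg, 130 mm high, body 64 (x) by 100 mm (y), walls 4. Origin: centre of underside; z to the mouth, x to the stop. Pushed to the tray 20-30 mm below the rim, rising some 20 mm as the rim swings up (under 5 N), it meets the stop, tips about it, falls by itself after some 60 mm and rests about 120 degrees from upright.
- white_tub: White tub holding two green caps; same shape, origin and axes as the blue tub; stands on the ledge about 190 mm to its left or right (centre to centre). To be left standing.
- bulb: Brown rubber pipette bulb, about 0.05 kg, loose on the floor of the blue tub: a ball 44 mm across with a short nipple, 16 mm thick, standing out 4 mm. Tips out and rolls into the tray when the tub falls over. Origin: centre of the ball.

How it is judged:
By the outcome, as a careful person would: the job done as asked, in the order asked, and still so for the second after the job is handed in, with the robot touching nothing.
It also fails if it takes over 32 s, if anything falls off the work surface, if the arm or the gripper's body presses on something with over 40 N, if the wrist force passes 120 N, or if a joint passes its speed limit or range.

ROBOT

A 6-joint arm with a two-finger parallel gripper is mounted at the origin on the work surface. World frame = base frame: x ahead of the robot, y to its left, z up, the work surface at z = 0. Lengths are in m, angles in rad, forces in N, time in s.
With the tool pointing down it reaches from about 0.35 to 0.975 m from the base axis. Payload 4.9 kg.
Tool frame: the origin (TCP) lies between the finger pads; the fingertips stand 19 mm ahead of it and the grasp point (between the pads) is the TCP; z points along the fingers, y is the line along which they close (so a half turn about z gives the same grasp; the last joint's range is limited). The gripper opens to 85 mm and grips with 20 to 120 N. Pads are 22 mm wide; open, the fingers measure 114 mm over their backs; the gripper's body (76 mm by 85 mm) begins 54 mm behind the grasp point. The pads swing forward as they close: fully open they stand 13 mm farther back than shut.
Start: joints at [0.986, 0.053, 1.613, -0, 1.476, -0.119], TCP at [0.281, 0.558, 0.25] pointing down, gripper open.
Joint ranges: [-3.01, 3.01], [-1.01, 2.22], [0.06, 2.58], [-1.02, 4.17], [0.09, 2.62], [-3.14, 3.14]. Speed limits (rad/s): [2.57, 2.57, 3.14, 3.14, 3.14, 3.14].

INTERFACE

Orientations are given as a rotation vector (axis times angle).
In Python, from station import ctrl gives the robot as it stands. The module is installed in compiled form; this text tells all that it offers.
- The arm moves only by the tool servo_tool, never from a script. Its argument "increments" is a list that holds one entry, the list of rows, each a list of 5 numbers: the finger opening in cm, from 0 to 8.54, then the shift along the tool's x, y, z in cm, then the turn about the tool's z in degrees. A call has 1 to 5 rows; each row is the pose to reach, as a shift and turn from the pose commanded when the call began, along the tool's axes at that moment; what a row does not reach only later rows make up. A row lasts 1/10 s, in which the tool goes at most 50 mm and 8.59 degrees, less where a joint would pass 70% of its speed; a pose out of reach is approached as far as the arm can. A call with a gripper value outside its range is refused whole. The fingers move at their own pace and stop on an object; "newtons" is the grip in N (left out, the last holds). Time passes only in rows, so rows that repeat a pose let the fingers close. It gives the time, the measured TCP pose, the force, the opening and the grip force at its end, in the units of the state.
- ctrl.get_obs(): the state, without advancing time (a new reading comes with each control period).
- ctrl.get_image(name): name is "side" or "top" or "wrist"; returns a dict with "img" (400x640x3 uint8, red, green, blue), "fx", "fy", "cx", "cy" (pixels), "rvec" (rotation vector, rad) and "tvec" (3), from world to camera coordinates, as OpenCV has them; the wrist camera has in their place "mount" (4x4, takes a point from camera to tool coordinates, whose origin is the TCP and whose axes are the flange's). Camera axes: x right, y down, z forward; pixel columns grow to the right and rows downward; lengths in m; the calibration is good to about 2 mm. The wrist camera is an equidistant fisheye: a pixel r from the principal point sees the ray r / f radians off the axis. A picture is of the moment at which its call begins: read the wrist's pose just before it. There is no depth.
- ctrl.finish_job(): hands the job in; it is judged then, once.
The state is a dict: "t": time; "q": joint angles; "dq": joint speeds; "effort": joint torques, N m; "tool_pos": TCP position; "tool_rot": TCP orientation; "contact_force": force on the tool from outside, world axes, zero at the start; "wrist_torque": the same for the moment, N m; "opening": finger opening in m; "grip_force": force on a finger pad.
Only numpy, scipy, OpenCV 4.12 (cv2) and the standard library are available. Lean on these libraries where they do the work, as an engineer would, in place of code of your own. Each camera call takes 0.05 s, during which the arm holds its last target. There are 200 camera calls.

## Working session

There is one attempt and no reset: what is moved stays moved. The work goes in short steps, Python scripts to look and compute and a tool call to move; the robot and the scene stay as the last step left them, time stands still between calls to the robot, and variables do not carry over. Pictures are saved under pics/ and viewed, at most 10 in all, crops included, and the job is handed in when it is done.

Besides the shell and the picture viewer there is one more tool, called after "Call:" as name(argument=value, ...), one argument or row to a line, values as JSON. servo_tool: Moves the arm, as the interface text tells. Its arguments: {"type":"object","properties":{"increments":{"type":"array"},"newtons":{"type":"number"}},"required":["increments"]}

```bash
mkdir -p pics
cat > h.py <<'E'
import numpy as np, cv2, pickle
from station import ctrl
def grab(n,f):
    d=ctrl.get_image(n); cv2.imwrite('pics/'+f+'.png',d['img'][:,:,::-1]); pickle.dump(d,open('pics/'+f+'.pkl','wb')); return d
def ray(d,u,v):
    R=cv2.Rodrigues(np.array(d['rvec'],float))[0]; t=np.array(d['tvec'],float).ravel()
    r=R.T@np.array([(u-d['cx'])/d['fx'],(v-d['cy'])/d['fy'],1]); return -R.T@t, r
def onz(d,u,v,z):
    c,r=ray(d,u,v); return c+r*(z-c[2])/r[2]
E
python3 - <<'E'
from h import *
o=ctrl.get_obs(); print({k:np.round(o[k],3) for k in ('t','tool_pos','tool_rot','contact_force','opening')})
a=grab('top','t0'); b=grab('side','s0')
cv2.imwrite('pics/ts.png',cv2.resize(np.vstack([a['img'],b['img']])[:,:,::-1],(480,600),interpolation=cv2.INTER_AREA))
E
```

```text
{'t': np.float64(0.0), 'tool_pos': array([0.28 , 0.558, 0.249]), 'tool_rot': array([-7.250e-01, -3.056e+00,  3.000e-03]), 'contact_force': array([0.242, 0.135, 0.292]), 'opening': np.float64(0.085)}
```

View pics/t0.png

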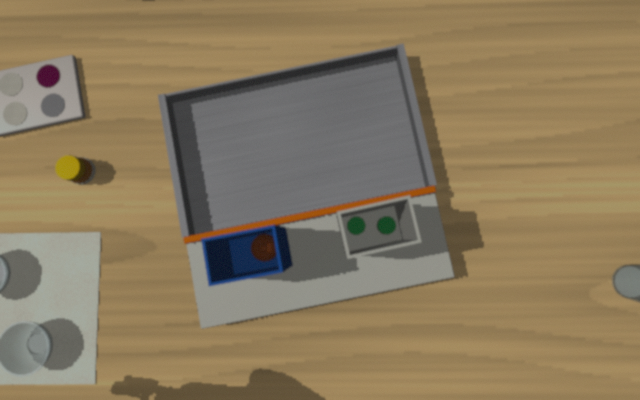

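View pics/s0.png

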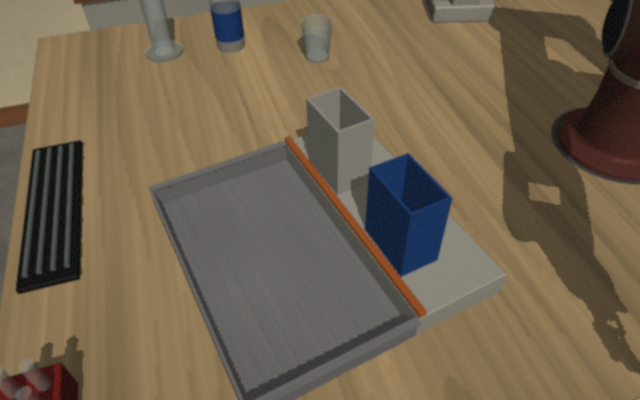

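The top view shows the stop running from (186,240) to (436,189), the blue tub's rim around (247,255) with the bulb at (264,247), and the white tub at (378,226). The side view agrees, and the tray lies on the far side of the stop.

Run:
```python
from h import *
d=pickle.load(open('pics/t0.pkl','rb'))
h=cv2.cvtColor(d['img'],cv2.COLOR_RGB2HSV)
def big(m):
    c,_=cv2.findContours(m,0,2); return max(c,key=cv2.contourArea)
def rect(c,z):
    p=np.array([onz(d,*q[0],z)[:2] for q in c],np.float32)
    return cv2.minAreaRect(p),cv2.boxPoints(cv2.minAreaRect(p))
o=big(cv2.inRange(h,(5,180,120),(14,255,255))); b=big(cv2.inRange(h,(105,120,40),(125,255,255)))
for n,c,z in(('stop',o,.055),('blue rim',b,.175)):
    r,bx=rect(c,z);print(n,r);print(bx.round(3))
O=ctrl.get_obs();R=cv2.Rodrigues(np.array(O['tool_rot']))[0];print(R.round(3),O['tool_pos'])
for uv in((340,212),(411,197),(420,240),(349,256)):print('white',onz(d,*uv,.175).round(3))
```

```text
stop ((0.5734000205993652, 0.054647237062454224), (0.010367458686232567, 0.4166238307952881), 10.614665985107422)
[[ 0.53   0.258]
 [ 0.607 -0.151]
 [ 0.617 -0.149]
 [ 0.54   0.26 ]]
blue rim ((0.514701247215271, 0.13093909621238708), (0.061935510486364365, 0.11176938563585281), 9.966585159301758)
[[0.475 0.181]
 [0.494 0.071]
 [0.555 0.081]
 [0.536 0.191]]
[[-0.893  0.449 -0.001]
 [ 0.449  0.893 -0.002]
 [ 0.    -0.002 -1.   ]] [0.28041    0.55795695 0.24916835]
white [0.569 0.006 0.175]
white [ 0.588 -0.089  0.175]
white [ 0.531 -0.099  0.175]
white [ 0.511 -0.005  0.175]
```

Call:
servo_tool(
  increments=[
    [[4, -3.5, -3.1, 0, -7.5], [4, -7, -6.2, 0, -15], [4, -10.5, -9.3, 0, -22.5], [4, -14, -12.4, 0, -30], [4, -17.4, -15.5, 0, -37.3]],
  ],
  newtons=40,
)

```text
t: 0.6
tool_pos: [0.3666, 0.3399, 0.2497]
tool_rot: [0.299, -3.127, 0.001]
contact_force: [0.6, -0.4, 0.5]
opening: 0.0401
grip_force: 0.0
```

Call:
servo_tool(
  increments=[
    [[4, -0.9, -4.6, 0, 0], [4, -1.8, -9.2, 0, 0], [4, -2.7, -13.8, 0, 0], [4, -3.6, -18.4, 0, 0], [4, -4.5, -22.8, 0, 0]],
  ],
)

```text
t: 1.1
tool_pos: [0.4528, 0.124, 0.25]
tool_rot: [0.29, -3.128, 0.0]
contact_force: [1.2, 0.1, 0.5]
opening: 0.0402
grip_force: 0.0
```

Call:
servo_tool(
  increments=[
    [[4, 0, 0, 3, 0], [4, 0, 0, 6, 0], [4, 0, 0, 8, 0], [4, 0, 0, 8.7, 0], [4, 0, 0, 8.7, 0]],
  ],
)

```text
t: 1.6
tool_pos: [0.4519, 0.1259, 0.162]
tool_rot: [0.29, -3.125, 0.0]
contact_force: [-0.6, 0.8, 0.7]
opening: 0.0404
grip_force: 0.0
```

Run:
```python
from h import *
a=grab('top','t1'); b=grab('side','s1')
cv2.imwrite('pics/c1.png',np.hstack([cv2.resize(a['img'][150:350,130:470],(400,235)),cv2.resize(b['img'][60:295,200:600],(400,235))])[:,:,::-1])
```

```text
(no output)
```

View pics/c1.png

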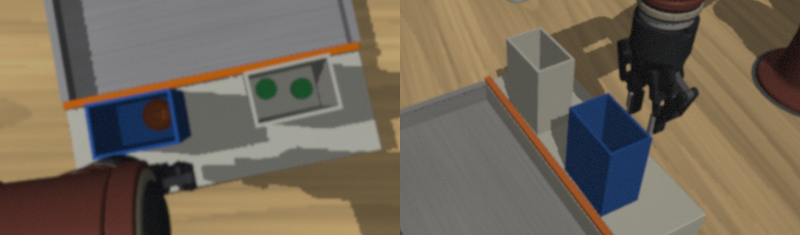

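The gripper is upright behind the blue tub in crop pixels (660,90), with the fingers clear of the rear wall. The white tub is clear of it, so I can start pushing.

Call:
servo_tool(
  increments=[
    [[4, -0.8, 0, 0, 0], [4, -1.4, 0, 0, 0], [4, -1.9, 0, 0, 0], [4, -2.3, 0, 0, 0], [4, -2.7, 0, 0, 0]],
  ],
)

```text
t: 2.2
tool_pos: [0.4797, 0.131, 0.1635]
tool_rot: [0.291, -3.128, 0.0]
contact_force: [-1.4, -0.4, 0.9]
opening: 0.0402
grip_force: 0.8
```

Call:
servo_tool(
  increments=[
    [[4, -0.5, 0, -0.2, 0], [4, -1, 0, -0.5, 0], [4, -1.5, 0, -0.8, 0], [4, -2, 0, -1.0, 0], [4, -2, 0, -1.0, 0]],
  ],
)

```text
t: 2.7
tool_pos: [0.4999, 0.1347, 0.1739]
tool_rot: [-0.29, 3.127, 0.0]
contact_force: [-0.3, 0.2, -0.2]
opening: 0.04
grip_force: 0.3
```

Run:
```python
from h import *
a=grab('top','t2'); b=grab('side','s2')
cv2.imwrite('pics/c2.png',np.hstack([cv2.resize(a['img'][150:350,130:470],(400,235)),cv2.resize(b['img'][60:295,200:600],(400,235))])[:,:,::-1])
```

```text
(no output)
```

View pics/c2.png

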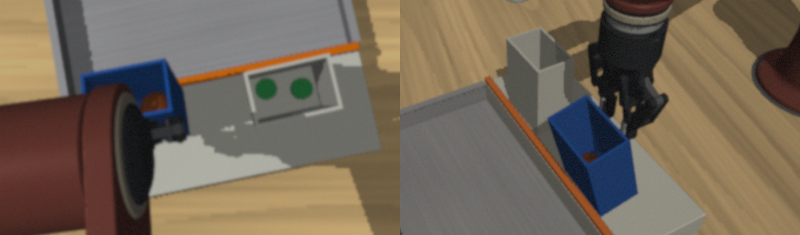

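The tub is tilting about the stop, with the bulb still inside at crop (590,155). The white tub has not moved, so I continue the push.

Call:
servo_tool(
  increments=[
    [[4, -0.6, 0, -0.3, 0], [4, -1.2, 0, -0.5, 0], [4, -1.8, 0, -0.7, 0], [4, -2.4, 0, -0.8, 0], [4, -3, 0, -0.9, 0]],
  ],
)

```text
t: 3.3
tool_pos: [0.5291, 0.1402, 0.1824]
tool_rot: [-0.291, 3.128, -0.0]
contact_force: [-0.2, -0.5, -0.5]
opening: 0.0399
grip_force: 0.1
```

Call:
servo_tool(
  increments=[
    [[4, -0.5, 0, 0, 0], [4, -1, 0, 0, 0], [4, -1.5, 0, 0, 0], [4, -1.5, 0, 0, 0], [4, -1.5, 0, 0, 0]],
  ],
)

```text
t: 3.8
tool_pos: [0.5432, 0.1429, 0.1821]
tool_rot: [0.291, -3.128, 0.0]
contact_force: [0.2, 0.3, 0.2]
opening: 0.0402
grip_force: 0.0
```

Run:
```python
from h import *
a=grab('top','t3'); b=grab('side','s3')
cv2.imwrite('pics/c3.png',np.hstack([cv2.resize(a['img'][50:350,130:470],(400,350)),cv2.resize(b['img'][60:395,150:535],(400,350))])[:,:,::-1])
```

```text
(no output)
```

View pics/c3.png

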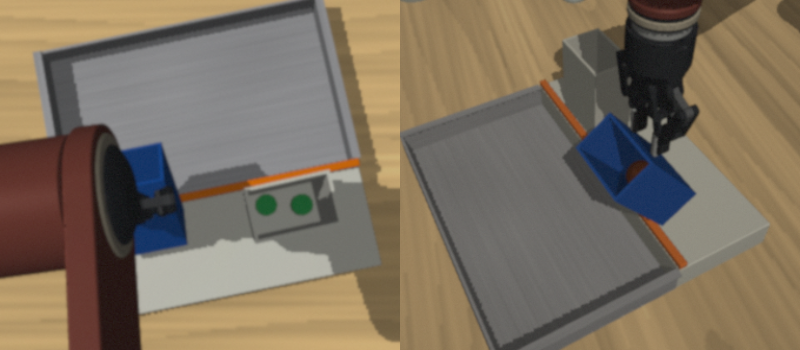

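The tub leans about 40° over the stop at crop (635,170), with the bulb still inside at (637,170). A bit more push is needed.

Call:
servo_tool(
  increments=[
    [[4, -0.6, 0, 0.1, 0], [4, -1.2, 0, 0.2, 0], [4, -1.8, 0, 0.3, 0], [4, -1.8, 0, 0.3, 0], [4, -1.8, 0, 0.3, 0]],
  ],
)

```text
t: 4.4
tool_pos: [0.561, 0.1462, 0.1791]
tool_rot: [0.291, -3.128, 0.0]
contact_force: [0.2, -0.0, 0.8]
opening: 0.04
grip_force: 0.0
```

Run:
```python
from h import *
a=grab('top','t4'); b=grab('side','s4')
cv2.imwrite('pics/c4.png',np.hstack([cv2.resize(a['img'][50:350,130:470],(400,350)),cv2.resize(b['img'][60:395,150:535],(400,350))])[:,:,::-1])
```

```text
(no output)
```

View pics/c4.png

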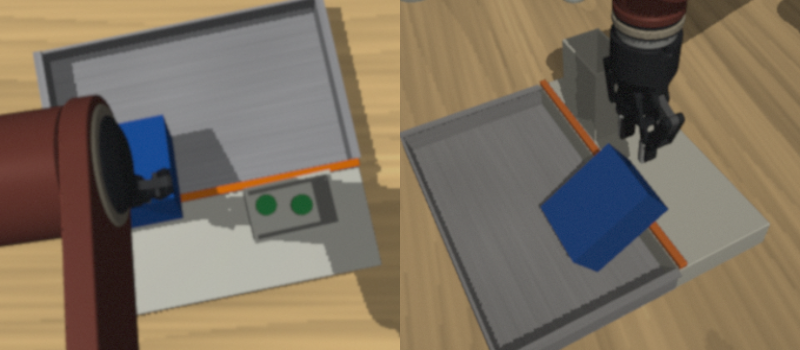

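The tub has fallen mouth down across the stop at crop (603,205). I retreat up and back, then check where the bulb is.

Call:
servo_tool(
  increments=[
    [[4, 0.5, 0, -3, 0], [4, 1.5, 0, -7, 0], [4, 4, 0, -10, 0], [4, 8, 0, -12, 0], [4, 12, 0, -12, 0]],
  ],
)

```text
t: 5.0
tool_pos: [0.4432, 0.1241, 0.3037]
tool_rot: [-0.29, 3.121, 0.0]
contact_force: [-1.5, 0.3, 0.6]
opening: 0.0397
grip_force: 0.0
```

Call:
servo_tool(
  increments=[
    [[4, 2, 4, 0, 0], [4, 4, 8, 0, 0], [4, 4, 12, 0, 0], [4, 4, 16, 0, 0], [4, 4, 20, 0, 0]],
  ],
)

```text
t: 5.5
tool_pos: [0.3659, 0.3147, 0.2997]
tool_rot: [-0.291, 3.127, 0.001]
contact_force: [0.5, -0.7, -0.4]
opening: 0.0402
grip_force: 0.0
```

Run:
```python
from h import *
print(ctrl.get_obs()['tool_pos'])
a=grab('top','t5'); b=grab('side','s5')
cv2.imwrite('pics/c5.png',np.hstack([cv2.resize(a['img'][30:350,130:470],(400,376)),cv2.resize(b['img'][60:395,150:535],(400,376))])[:,:,::-1])
```

```text
[0.3659156  0.31473303 0.29974702]
```

View pics/c5.png

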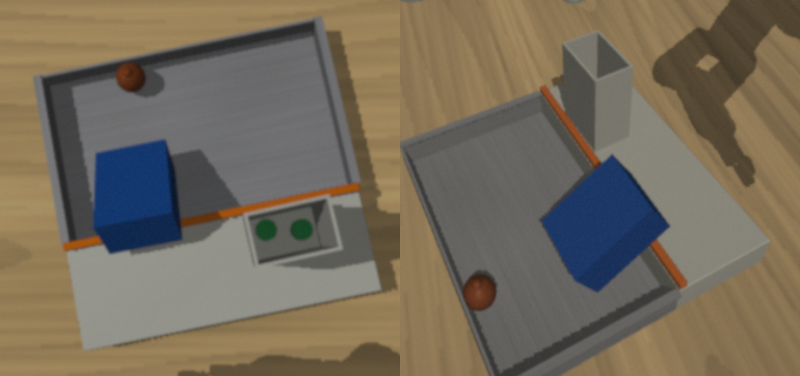

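The bulb is out of the tub and in the tray, against the far wall at crop (130,76). The blue tub lies across the stop and the white tub still stands. I hold briefly so everything settles, then hand in.

Call:
servo_tool(
  increments=[
    [[4, 0, 0, 0, 0], [4, 0, 0, 0, 0], [4, 0, 0, 0, 0], [4, 0, 0, 0, 0], [4, 0, 0, 0, 0]],
  ],
)

```text
t: 6.1
tool_pos: [0.3671, 0.3127, 0.2994]
tool_rot: [-0.288, 3.128, 0.0]
contact_force: [0.3, -0.4, 0.1]
opening: 0.0396
grip_force: 0.0
```

Run:
```python
from h import *
a=grab('top','t6'); p=pickle.load(open('pics/t5.pkl','rb'))
print((np.abs(a['img'].astype(int)-p['img'])[30:320,130:470].max(2)>40).sum())
print(ctrl.finish_job())
```

```text
0
the job is handed in; nothing more can be done
None
```

The job is handed in at about 6 s: the blue tub lies mouth down across the stop, the bulb is in the tray untouched by the gripper, and the white tub still stands in place.

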